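# Clamp a glue-up strip in a crowded clamp rack

## Robot

A 7-joint arm with a two-finger parallel gripper is mounted at the origin on the work surface. World frame = base frame: x ahead of the robot, y to its left, z up, the work surface at z = 0. Lengths are in m, angles in rad, forces in N, time in s.
With the tool pointing down it reaches from about 0.425 to 0.875 m from the base axis. Payload 9.9 kg.
Tool frame: the origin (TCP) lies on the centre line of the jaws, within the pads' length; the fingertips stand robot.tip_reach ahead of it and the grasp point (between the pads) lies 8 mm behind it (robot.tip_reach is the distance from the TCP to the fingertips, in m); z points along the fingers, y is the line along which they close (so a half turn about z gives the same grasp; the last joint's range is limited). The gripper opens to 85 mm and grips with 20 to 120 N. Pads are 22 mm wide; open, the fingers measure 114 mm over their backs; the gripper's body (76 mm by 85 mm) begins 54 mm behind the grasp point. The pads swing forward as they close: fully open they stand 13 mm farther back than shut.
Start: joints at [-0.084, 0.576, 0.025, 1.437, -0.015, 1.129, -0.057], TCP at [0.675, 0, 0.242] pointing down, gripper open.
Joint ranges: [-2.76, 2.76], [-0.34, 2.15], [-1.52, 1.57], [0.19, 2.46], [-1.09, 4.23], [0.17, 1.99], [-2.82, 2.82]. Speed limits (rad/s): [2.22, 2.22, 3.01, 3.01, 3.14, 3.14, 3.14].

## Interface

Orientations are given as a 3x3 rotation matrix whose columns are the frame's x, y, z axes.
In Python, from bench import robot gives the robot as it stands.
- The arm moves only by the tool servo_tool, never from a script. Its argument "moves" is one flat list of numbers, 7 for each row, row after row: the shift along the world's x, y, z scaled (see below), then the turn, a rotation vector about the world's x, y, z scaled (see below), then the opening, from -1 (shut) to 1 (fully open), so that 0 is half open. In form: [x, y, z, wx, wy, wz, grip, x, y, z, wx, wy, wz, grip, ...]. A call has 1 to 20 rows; each row shifts and turns the commanded pose from where the row before left it; what a row does not reach is not made up. The controller multiplies each number of a shift by 2.5 cm and each number of a turn by 8 degrees. A row lasts 1/10 s, in which the tool goes at most 50 mm and 8.59 degrees, less where a joint would pass 70% of its speed; a pose out of reach is approached as far as the arm can. A call with a number of a shift or a turn outside -1 to 1 is refused whole. A call with a gripper value outside its range is refused whole. The fingers move at their own pace and stop on an object; the grip force is fixed at half the most. Time passes only in rows, so rows that do not move let the fingers close. It gives the time, the measured TCP pose, the force, the opening and the grip force at its end, in the units of the state.
- robot.get_state(): the state, without advancing time (a new reading comes with each control period).
- robot.read_camera(name): name is "scene" or "side" or "wrist"; returns a dict with "image" (400x640x3 uint8, red, green, blue), "mtx" (3x3 intrinsics, pixels), "R" (3x3) and "t" (3): a world point X has camera coordinates R X + t. Camera axes: x right, y down, z forward; pixel columns grow to the right and rows downward; lengths in m; the calibration is good to about 2 mm. The wrist camera is an equidistant fisheye: a pixel r from the principal point sees the ray r / f radians off the axis. A picture is of the moment at which its call begins. There is no depth.
- robot.close_job(): hands the job in; it is judged then, once.
Trained networks look in the newest picture that a camera, given by its name, has taken for a name from the list of things; names that differ only in an ending like _2 or _b are one class to them, and where a whole thing is asked for, a point or a joint stands for the part that bears it (a point fixed in the world has none). Each returns a list of dicts, best first, with "score" (0 to 1); they miss things now and then, are a little off and sometimes report something else, mostly with a low value. They report only what shows in the picture. A call takes as long as a camera call. They do not tell look-alikes from the thing itself.
- robot.search_frame(query, camera): "at" ([x, y, z] in m, in world coordinates, good to about 4 mm: the middle of the surface that is visible of it).
The state is a dict: "time_s": time; "joints": joint angles; "dq": joint speeds; "joint_torque": joint torques, N m; "tcp_pos": TCP position; "tool_rot": TCP orientation; "ft_force": force on the tool from outside, world axes, zero at the start; "moment": the same for the moment, N m; "grip_width": finger opening in m; "finger_force": force on a finger pad.
Only numpy, scipy, OpenCV 4.12 (cv2) and the standard library are available. Lean on these libraries where they do the work, as an engineer would, in place of code of your own. Each camera call takes 0.05 s, during which the arm holds its last target. There are 200 camera calls.

## Task

Slide the loose pale wooden strip fully home, until its far end butts against the end stop of the red-knobbed clamp. Then turn the red knob clockwise until its rubber pad holds the strip snugly, but stop before it is so tight that it dents the soft wood, and let go. Do not touch the two grey-knobbed clamps, whose glue is still setting, and leave the glue bottle and the screwdriver alone.

Things in the scene. Friction and masses are not known exactly. Their poses are not given: they have to be found in the camera images.
- red_clamp: Blue and black steel clamp with the red knob, one of three alike in a row, 80 mm apart, in any order, on a fixed board 18 mm thick, 210 x 270 mm. Fixed. Origin: on its underside below the knob axis. x along the strip's channel to the end stop, y across to the neighbours, z up. Strip bed 20 mm above the origin, x -90 to 45 mm; channel walls 14 mm high, 33 mm apart, x -50 to 35 mm.
- red_stop (a point): Point on the face of the red clamp's end stop where the strip's end must land: 35 mm beyond the knob axis along the clamp's x, 26 mm above its origin. Axes as the clamp's. A bridge 56 mm wide in y and 46 mm long in x carries the knob, its top 66 mm above the clamp's origin.
- strip_center (a point): Centre of the loose pale wooden strip, 150 x 30 x 12 mm (x along its length, z up), about 60 g. It lies in the red clamp's channel under the raised pad, drawn out 20 to 35 mm towards the clamp's -x; fully home its centre is 75 mm short of the stop point. Its near end overhangs the bed, also when home.
- red_knob_grip (a point): Grip point of the red knob, on its vertical axis 92 mm above the clamp's origin. Knob: disc 44 mm across, 8 mm high, with an upright bar 42 mm long and 14 mm thick on it, 74 to 104 mm above the clamp's origin. x along the bar, y across it (the way to pinch). White line on the bar's -x half. Neighbour knobs come within 57 mm of this axis, at the same height.
- red_knob (a joint): Angle of the red knob, rad, growing clockwise seen from above (tightening); at 0 the bar lies along the clamp's x; stays where it is left; stops at 0 and 2.2. Starts at 0 to 0.3. Turning it takes 0.20 N m while the pad is free, plus 0.008 N m for each newton of pad force; held still between small turns, less of the 0.20 is felt but the pad's share remains.
- red_screw: Screw with rubber pad under the red knob; sinks 8 mm per rad onto the strip. How far the pad stands out varies by 3 mm either way, unmeasured: it meets the strip at a knob angle of 0.5 to 1.25 rad, to be felt; beyond, its force grows about 65 N per rad. Snug is 6 to 20 N; above 20 N it dents the strip. Origin: on the axis, 46 mm above the clamp's origin at angle 0.
- grey_clamp_a: A clamp of the same shape and size with a grey knob and a brown strip already clamped; origin and axes as for the red clamp. Fixed. Not to be touched by any part of the robot.
- grey_clamp_b: The other grey-knobbed clamp, the same.
- grey_knob_a_end (a point): End of the bar of the knob on grey clamp a, 21 mm from its axis; this knob turns easily and may stand at any angle.
- grey_knob_b_end (a point): The same point on the knob of grey clamp b.
- strip: The same pale strip; origin at the centre of its underside.
- glue_center (a point): Middle of a standing white glue bottle, 56 mm across, 120 mm tall, beside the board (its +y side). Bystander.
- driver_grip (a point): Handle of a screwdriver lying beside the board (its -y side), pointing roughly along the board's x. Bystander.
There are look-alikes about, which are no part of the job. Of the things like the strip, leave any that is purple, turquoise or yellow; of the rest the smaller one is meant.

How it is judged:
On the way, in this order (a step that is already met when the one before it is completed fails the run):
1. the strip is fully home against the end stop (x of strip_center in the frame of red_stop above -0.0775 m), for 0.2 s.
2. the pad presses snugly on the strip, which is still home (x of strip_center in the frame of red_stop above -0.0775 m and contact force between red_screw and strip above 6 N), for 0.2 s.
At the end, for the whole second after the job is handed in: The strip's far end is within 2.5 mm of the end stop, the red clamp's pad presses on it with 6 to 20 N with nothing else holding it, and everything is released (all of step 2 and contact force between red_screw and strip below 20 N); the robot touches nothing.
It fails at once if the pad pressed the strip with more than 20 N and dented it (contact force between red_screw and strip above 20 N).
It fails at once if the robot touched grey clamp a or turned its knob (contact force between any of the fingers, the arm and grey_clamp_a above 0.5 N or distance of grey_knob_a_end from where it was at the start of the episode above 0.002 m).
It fails at once if the robot touched grey clamp b or turned its knob (contact force between any of the fingers, the arm and grey_clamp_b above 0.5 N or distance of grey_knob_b_end from where it was at the start of the episode above 0.002 m).
It fails at once if the glue bottle was moved more than 20 mm (distance of glue_center from where it was at the start of the episode above 0.02 m).
It fails at once if the screwdriver was moved more than 20 mm (distance of driver_grip from where it was at the start of the episode above 0.02 m).
It also fails if it takes over 70 s, if anything falls off the work surface, if the arm or the gripper's body presses on something with over 40 N, if the wrist force passes 120 N, or if a joint passes its speed limit or range.

## Working session

There is one attempt and no reset: what is moved stays moved. The work goes in short steps, Python scripts to look and compute and a tool call to move; the robot and the scene stay as the last step left them, time stands still between calls to the robot, and variables do not carry over. Pictures are saved under pics/ and viewed, at most 10 in all, crops included, and the job is handed in when it is done.

Besides the shell and the picture viewer there is one more tool, called after "Emit:" by a JSON object that holds its "op" and its "data", one argument or row to a line. servo_tool: Moves the arm, as the interface text tells. Its arguments: {"type":"object","properties":{"moves":{"type":"array"}},"required":["moves"]}

```bash
mkdir -p pics; cat > h.py <<'E'
from bench import robot
import numpy as np, cv2
def snap(c,f):
    d=robot.read_camera(c); cv2.imwrite('pics/'+f,d["image"][:,:,::-1]); return d
def proj(d,X):
    p=d["R"]@np.array(X)+d["t"]; q=d["mtx"]@p; return q[:2]/q[2]
def ray_z(d,u,v,z):
    r=d["R"].T@np.linalg.inv(d["mtx"])@np.array([u,v,1.]); o=-d["R"].T@d["t"]; return o+r*(z-o[2])/r[2]
E
python3 - <<'E'
from h import *
np.set_printoptions(precision=3,suppress=True)
s=robot.get_state(); print(robot.tip_reach,s)
for c in ["scene","side"]:
    d=snap(c,c+'1.png'); print(c,-d["R"].T@d["t"])
    for q in ["red_clamp","red_knob","strip","grey_clamp_a","red_knob_grip","glue_center","driver_grip"]:
        for r in robot.search_frame(q,c): print(c,q,round(r["score"],2),np.array(r["at"]),proj(d,r["at"]))
a=cv2.imread('pics/scene1.png');b=cv2.imread('pics/side1.png')
E
```

```text
0.011 {'time_s': 0.0, 'joints': array([-0.084,  0.577,  0.025,  1.438, -0.015,  1.129, -0.057]), 'dq': array([ 0.001, -0.002,  0.001, -0.002, -0.   ,  0.002, -0.001]), 'joint_torque': array([  0.001, -76.575,   2.252, -28.597,   0.015,   0.013,   0.   ]), 'tcp_pos': array([ 0.675, -0.   ,  0.241]), 'tool_rot': array([[-0.   ,  1.   , -0.002],
       [ 1.   ,  0.   , -0.   ],
       [-0.   , -0.002, -1.   ]]), 'ft_force': array([ 0.314,  0.766, -0.3  ]), 'moment': array([ 0.023, -0.044, -0.007]), 'finger_force': 0.0, 'grip_width': 0.08557446029313522}
scene [ 1.217 -0.558  0.704]
scene red_clamp 0.56 [ 0.634 -0.14   0.053] [330.168 246.819]
scene red_knob 0.71 [ 0.625 -0.13   0.098] [331.451 226.645]
scene strip 0.97 [0.357 0.042 0.009] [324.892 177.546]
scene strip 0.68 [ 0.354 -0.169  0.017] [256.438 201.293]
scene strip 0.67 [ 0.486 -0.434  0.016] [173.815 276.489]
scene strip 0.62 [ 0.525 -0.117  0.045] [310.586 219.34 ]
scene strip 0.55 [0.497 0.222 0.013] [408.466 178.002]
scene grey_clamp_a 0.84 [ 0.64  -0.053  0.055] [363.836 232.334]
scene grey_clamp_a 0.63 [0.655 0.021 0.053
[... 306 characters left out ...]
amp 0.43 [ 0.621 -0.037  0.098] [271.464 194.393]
side red_knob 0.78 [ 0.612 -0.119  0.103] [290.723 176.204]
side strip 0.95 [ 0.456 -0.418  0.017] [383.596 160.809]
side strip 0.92 [0.486 0.252 0.013] [260.567 327.635]
side strip 0.85 [ 0.532 -0.109  0.05 ] [317.83  202.811]
side strip 0.79 [0.351 0.058 0.01 ] [360.681 281.459]
side strip 0.58 [ 0.329 -0.152  0.015] [398.923 224.629]
side grey_clamp_a 0.95 [ 0.599 -0.031  0.046] [279.616 214.92 ]
side grey_clamp_a 0.56 [0.616 0.053 0.049] [255.867 232.767]
side red_knob_grip 0.78 [ 0.608 -0.124  0.104] [292.806 175.095]
side glue_center 0.9 [0.625 0.195 0.069] [214.607 266.344]
side driver_grip 0.91 [ 0.572 -0.255  0.016] [327.022 180.334]
```

View pics/scene1.png

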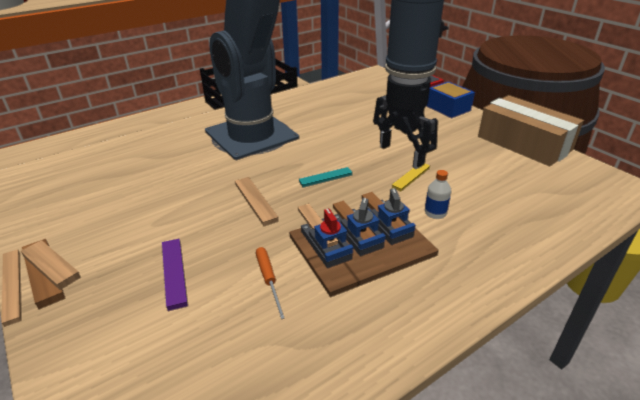

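View pics/side1.png

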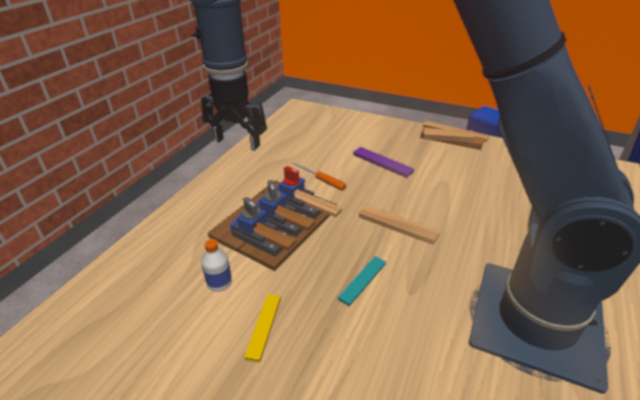

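Look-alikes of the strip in the scene picture are purple (174,276), turquoise (325,178), yellow (410,178), the larger loose plank (256,200), the scrap pile (30,270) and the pale strip in the red clamp (310,216). I choose the one in the red clamp, which is the end clamp on the -y side. I'll hover above it, turn the jaws, and check it in a close wrist view.

Emit:
{"op": "servo_tool", "data": {
  "moves": [-0.35,-0.44,0.15,0,0,1,-1,-0.35,-0.44,0.15,0,0,1,-1,-0.35,-0.44,0.15,0,0,1,-1,-0.35,-0.44,0.15,0,0,1,-1,-0.35,-0.44,0.15,0,0,1,-1,-0.35,-0.44,0.15,0,0,1,-1,-0.35,-0.44,0.15,0,0,1,-1,-0.35,-0.44,0.15,0,0,1,-1,-0.35,-0.44,0.15,0,0,1,-1,-0.35,-0.44,0.15,0,0,1,-1,-0.35,-0.44,0.15,0,0,0.4,-1,0,0,0,0,0,0,-1]
}}

```text
time_s: 2.0
tcp_pos: [0.578, -0.1232, 0.2841]
tool_rot: [[-0.993, 0.121, 0.0], [0.121, 0.993, -0.001], [-0.001, -0.001, -1.0]]
ft_force: [0.5, -0.1, -0.2]
grip_width: -0.0
finger_force: 0.0
```

```bash
cat >> h.py <<'E'
def wray(d,u,v,z):
    K=d["mtx"]; x=(u-K[0,2])/K[0,0]; y=(v-K[1,2])/K[1,1]; th=np.hypot(x,y)
    c=np.array([x/th*np.sin(th),y/th*np.sin(th),np.cos(th)]); r=d["R"].T@c; o=-d["R"].T@d["t"]; return o+r*(z-o[2])/r[2]
def wproj(d,X):
    p=d["R"]@np.array(X)+d["t"]; rho=np.hypot(p[0],p[1]); th=np.arctan2(rho,p[2])
    return d["mtx"][:2,2]+np.array([d["mtx"][0,0]*th*p[0]/rho,d["mtx"][1,1]*th*p[1]/rho])
E
python3 - <<'E'
from h import *
np.set_printoptions(precision=3,suppress=True)
s=robot.get_state(); print(s["time_s"],s["tcp_pos"],s["tool_rot"],s["joints"],s["moment"])
d=snap("wrist","w1.png"); print(-d["R"].T@d["t"],d["R"],d["mtx"])
for q in ["red_clamp","red_knob","strip","grey_clamp_a","red_knob_grip"]:
    for r in robot.search_frame(q,"wrist"): print(q,round(r["score"],2),np.array(r["at"]),wproj(d,r["at"]))
E
```

```text
2.0 [ 0.578 -0.123  0.284] [[-0.993  0.121  0.   ]
 [ 0.121  0.993 -0.001]
 [-0.001 -0.001 -1.   ]] [ 0.357  0.428 -0.343  1.597  0.156  1.143  1.427] [0.03  0.009 0.005]
[ 0.504 -0.115  0.415] [[ 0.12   0.993 -0.001]
 [ 0.949 -0.114  0.294]
 [ 0.291 -0.036 -0.956]] [[309.707   0.    317.544]
 [  0.    309.707 194.953]
 [  0.      0.      1.   ]]
red_clamp 0.79 [ 0.599 -0.121  0.083] [322.173 188.881]
red_knob 0.83 [ 0.61  -0.126  0.088] [319.395 200.33 ]
strip 0.98 [ 0.462 -0.419  0.009] [114.283 112.516]
strip 0.97 [ 0.532 -0.111  0.047] [323.97  125.596]
strip 0.84 [0.489 0.228 0.01 ] [537.959  82.886]
strip 0.83 [ 0.398 -0.171  0.015] [264.106  29.407]
strip 0.66 [0.376 0.095 0.011] [457.149   4.256]
grey_clamp_a 0.97 [ 0.598 -0.051  0.048] [378.04  173.996]
grey_clamp_a 0.81 [0.615 0.027 0.054] [438.87  181.554]
red_knob_grip 0.86 [ 0.609 -0.124  0.095] [320.521 201.379]
```

View pics/w1.png

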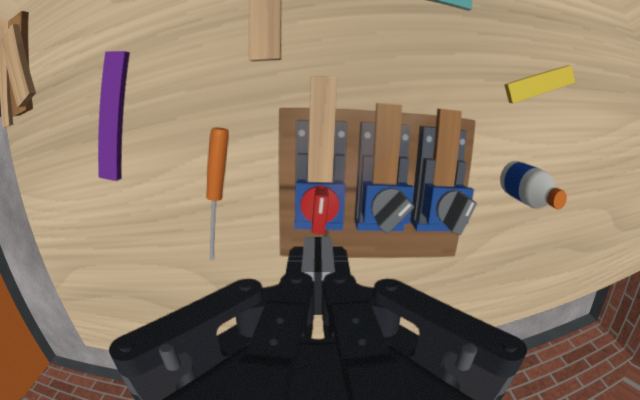

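The wrist view shows the pale strip in the red clamp, with its near end at row 77 (cols 311–336), entering the bridge at row 183. The red knob is at about (320,205), and the grey knobs are at (390,209) and (455,209). The strip choice is confirmed. Next I compute positions.

```bash
python3 - <<'E'
from h import *
np.set_printoptions(precision=4,suppress=True)
d=robot.read_camera("wrist")
im=d["image"].astype(int); R,G,B=im[:,:,0],im[:,:,1],im[:,:,2]
m=((R>110)&(G<70)&(B<70)).astype(np.uint8); m[:,:280]=0; m[:,360:]=0; m[:150]=0;m[245:]=0
c=max(cv2.findContours(m,0,2)[0],key=cv2.contourArea)
P=np.array([wray(d,*p[0],0.092)[:2] for p in c]); print(cv2.boundingRect(c))
print("disc circle",cv2.minEnclosingCircle((P*1000).astype(np.float32)), P.min(0),P.max(0))
for u,v in [(311,77),(336,77),(308,182),(333,183)]: print("strip",wray(d,u,v,.050))
for u,v in [(385,104),(402,105)]: print("brown",wray(d,u,v,.050))
for u,v in [(281,109),(475,121),(280,254),(455,256)]: print("board",wray(d,u,v,.018))
for u,v in [(296,184),(344,182),(296,229),(344,229)]: print("bridge",wray(d,u,v,.084))
for u,v in [(321,190),(320,212)]: print("line",wray(d,u,v,.122))
cv2.imwrite('pics/w1c.png',cv2.resize(d["image"][60:270,270:480,::-1],None,fx=2.8,fy=2.8,interpolation=cv2.INTER_CUBIC))
E
```

```text
(297, 187, 38, 47)
disc circle ((620.8623046875, -127.66571807861328), 27.814834594726562) [ 0.5933 -0.147 ] [ 0.6486 -0.1058]
strip [ 0.4739 -0.1155  0.05  ]
strip [ 0.4772 -0.0869  0.05  ]
strip [ 0.5984 -0.1344  0.05  ]
strip [ 0.6032 -0.1043  0.05  ]
brown [ 0.5141 -0.0327  0.05  ]
brown [ 0.5168 -0.0119  0.05  ]
board [ 0.507  -0.1586  0.018 ]
board [0.545  0.1036 0.018 ]
board [ 0.7083 -0.1904  0.018 ]
board [0.7498 0.0751 0.018 ]
bridge [ 0.5904 -0.1457  0.084 ]
bridge [ 0.5943 -0.0927  0.084 ]
bridge [ 0.6439 -0.1533  0.084 ]
bridge [ 0.6505 -0.0979  0.084 ]
line [ 0.5895 -0.1182  0.122 ]
line [ 0.6123 -0.1219  0.122 ]
```

View pics/w1c.png

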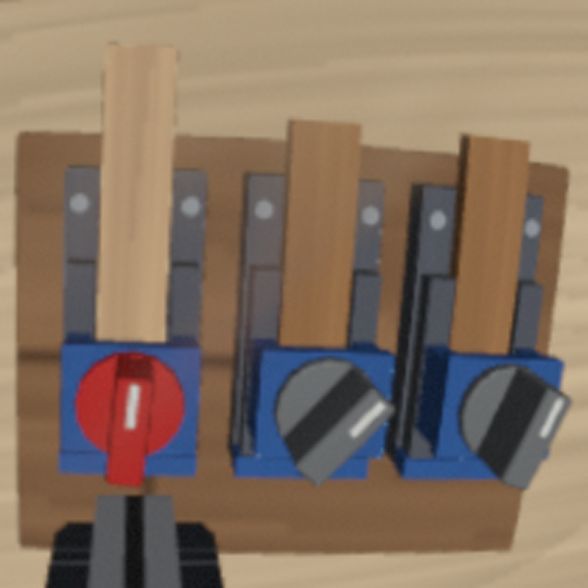

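Emit:
{"op": "servo_tool", "data": {
  "moves": [-0.88,0.17,0,0,0,-0.19,-1,-0.88,0.17,0,0,0,0,-1,-0.88,0.17,-0.5,0,0,0,-1,-0.88,0.17,-0.8,0,0,0,-1,-0.88,0.17,-0.8,0,0,0,-1,-0.9,0.15,-0.8,0,0,0,-1,0,0,-0.8,0,0,0,-1,0,0,-0.8,0,0,0,-1,0,0,-0.8,0,0,0,-1,0,0,-0.8,0,0,0,-1,0,0,-0.8,0,0,0,-1,0,0,-0.8,0,0,0,-1,0,0,-0.8,0,0,0,-1,0,0,-0.8,0,0,0,-1,0,0,-0.6,0,0,0,-1,0,0,0,0,0,0,-1,0,0,0,0,0,0,-1]
}}

```text
time_s: 4.05
tcp_pos: [0.4464, -0.0956, 0.0361]
tool_rot: [[-0.99, 0.144, -0.0], [0.144, 0.99, 0.0], [0.0, -0.0, -1.0]]
ft_force: [1.1, 0.7, -0.5]
grip_width: 0.0001
finger_force: 0.0
```

```bash
python3 - <<'E'
from h import *
np.set_printoptions(precision=4,suppress=True)
d=snap("wrist","w2.png");s=robot.get_state(); print(s["time_s"],s["tcp_pos"],s["ft_force"])
E
```

```text
4.1 [ 0.4467 -0.0958  0.0365] [ 0.3738 -1.1896  0.2296]
```

View pics/w2.png

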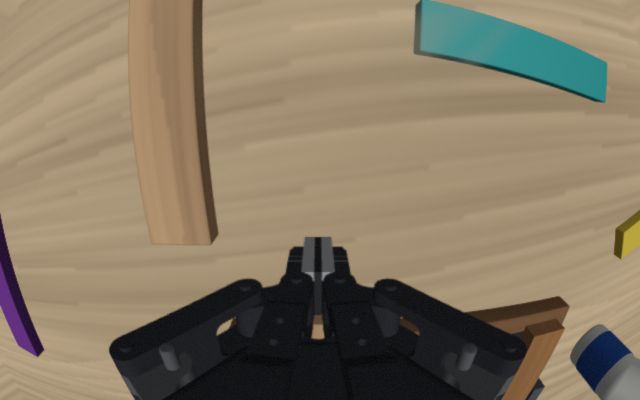

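The fingers hang clear just behind the strip's near end. I'll raise them slightly and push along the channel.

Emit:
{"op": "servo_tool", "data": {
  "moves": [0,-0.1,0.26,0,0,0,-1,0.14,-0.02,0,0,0,0,-1,0.14,-0.02,0,0,0,0,-1,0.14,-0.02,0,0,0,0,-1,0.14,-0.02,0,0,0,0,-1,0.14,-0.02,0,0,0,0,-1,0.14,-0.02,0,0,0,0,-1,0.14,-0.02,0,0,0,0,-1,0.14,-0.02,0,0,0,0,-1,0.14,-0.02,0,0,0,0,-1,0.14,-0.02,0,0,0,0,-1]
}}

```text
time_s: 5.2
tcp_pos: [0.4816, -0.1035, 0.0425]
tool_rot: [[-0.989, 0.145, -0.0], [0.145, 0.989, 0.0], [0.0, 0.0, -1.0]]
ft_force: [-0.8, 0.2, -0.8]
grip_width: -0.0001
finger_force: 0.2
```

Emit:
{"op": "servo_tool", "data": {
  "moves": [0.08,-0.012,0,0,0,0,-1,0.08,-0.012,0,0,0,0,-1]
}}

```text
time_s: 5.4
tcp_pos: [0.4853, -0.1041, 0.0425]
tool_rot: [[-0.989, 0.145, -0.0], [0.145, 0.989, -0.0], [0.0, -0.0, -1.0]]
ft_force: [-0.3, 0.5, 0.4]
grip_width: 0.0001
finger_force: 0.4
```

Emit:
{"op": "servo_tool", "data": {
  "moves": [0.08,-0.012,0,0,0,0,-1]
}}

```text
time_s: 5.5
tcp_pos: [0.4873, -0.1044, 0.0425]
tool_rot: [[-0.989, 0.145, -0.0], [0.145, 0.989, -0.0], [0.0, -0.0, -1.0]]
ft_force: [-0.6, -0.4, -0.4]
grip_width: 0.0002
finger_force: 0.2
```

Friction is tiny, so I'll continue in 1.5 mm steps until there is a clear stop force.

Emit:
{"op": "servo_tool", "data": {
  "moves": [0.06,-0.009,0,0,0,0,-1]
}}

```text
time_s: 5.6
tcp_pos: [0.4889, -0.1046, 0.0425]
tool_rot: [[-0.989, 0.145, 0.0], [0.145, 0.989, -0.0], [-0.0, 0.0, -1.0]]
ft_force: [-0.1, -0.1, -0.4]
grip_width: -0.0001
finger_force: 0.2
```

Emit:
{"op": "servo_tool", "data": {
  "moves": [0.06,-0.009,0,0,0,0,-1]
}}

```text
time_s: 5.7
tcp_pos: [0.4903, -0.1049, 0.0425]
tool_rot: [[-0.989, 0.145, -0.0], [0.145, 0.989, -0.0], [0.0, -0.0, -1.0]]
ft_force: [-0.8, -1.2, 0.9]
grip_width: -0.0002
finger_force: 0.3
```

Emit:
{"op": "servo_tool", "data": {
  "moves": [0.06,-0.009,0,0,0,0,-1]
}}

```text
time_s: 5.8
tcp_pos: [0.4906, -0.105, 0.0424]
tool_rot: [[-0.989, 0.145, -0.002], [0.145, 0.989, 0.0], [0.002, -0.0, -1.0]]
ft_force: [-7.3, 1.0, 6.0]
grip_width: 0.0001
finger_force: 3.8
```

Emit:
{"op": "servo_tool", "data": {
  "moves": [0.06,-0.009,0,0,0,0,-1]
}}

```text
time_s: 5.9
tcp_pos: [0.4906, -0.105, 0.0422]
tool_rot: [[-0.989, 0.145, -0.005], [0.145, 0.989, 0.0], [0.005, -0.001, -1.0]]
ft_force: [-11.6, 2.7, 8.9]
grip_width: 0.0001
finger_force: 5.8
```

The strip hits the stop at TCP (0.4906,-0.105), as predicted, which puts the knob axis at about (0.615,-0.1235). I'll hold briefly, back off, rise and look at the knob from close by.

Emit:
{"op": "servo_tool", "data": {
  "moves": [0,0,0,0,0,0,-1,0,0,0,0,0,0,-1,-0.3,0.04,0,0,0,0,-1,-0.4,0.06,0,0,0,0,-1,0,0,0.9,0,0,0,-1,0,0,0.9,0,0,0,-1,0,0,0.9,0,0,0,-1,0,0,0.9,0,0,0,-1,0,0,0.9,0,0,0,-1,0,0,0.9,0,0,0,-1,0,0,0.9,0,0,0,-0.5,0.8,-0.12,0,0,0,0,0,0.8,-0.12,0,0,0,0,0,0.8,-0.12,0,0,0,0,0,0.8,-0.12,0,0,0,0,0,0.8,-0.12,0,0,0,0,0,0,0,0,0,0,0,0,0,0,0,0,0,0,0]
}}

```text
time_s: 7.7
tcp_pos: [0.5752, -0.1177, 0.1996]
tool_rot: [[-0.989, 0.145, -0.001], [0.145, 0.989, 0.0], [0.001, -0.0, -1.0]]
ft_force: [-0.3, 0.0, 0.1]
grip_width: 0.0424
finger_force: 0.0
```

```bash
python3 - <<'E'
from h import *
np.set_printoptions(precision=4,suppress=True)
d=snap("wrist","w3.png");s=robot.get_state(); print(s["time_s"],s["tcp_pos"],s["grip_width"],s["joints"],s["moment"])
for r in robot.search_frame("red_knob_grip","wrist")[:1]+robot.search_frame("strip","wrist"): print(round(r["score"],2),np.array(r["at"]),wproj(d,r["at"]))
A=np.array([.6152,-.1235]);x=np.array([.989,-.147])
print([wproj(d,[*(A+x*k),z]) for k,z in [(0,.092),(0,.122),(.021,.122),(-.021,.122),(-.115,.05),(-.09,.038)]])
x0,y0=230,60
c=cv2.resize(d["image"][60:290,220:440,::-1],None,fx=2.6,fy=2.6,interpolation=cv2.INTER_CUBIC); cv2.imwrite('pics/w3c.png',c)
E
```

```text
7.75 [ 0.5749 -0.1177  0.1998] 0.04251528659062514 [ 0.3426  0.498  -0.3361  1.7271  0.1951  0.9502  1.3559] [ 0.0041  0.0213 -0.0242]
0.98 [ 0.6066 -0.1215  0.0935] [318.9864 232.9781]
0.85 [ 0.4084 -0.1696  0.0165] [243.7214  25.9223]
0.83 [ 0.5459 -0.1149  0.0507] [316.4386 152.237 ]
0.78 [ 0.4581 -0.4187  0.0134] [ 73.0488 124.0356]
[array([318.0918, 241.6542]), array([318.1616, 258.5308]), array([318.0582, 281.4304]), array([318.2705, 233.6122]), array([318.4493, 102.7417]), array([318.3202, 129.1177])]
```

View pics/w3c.png

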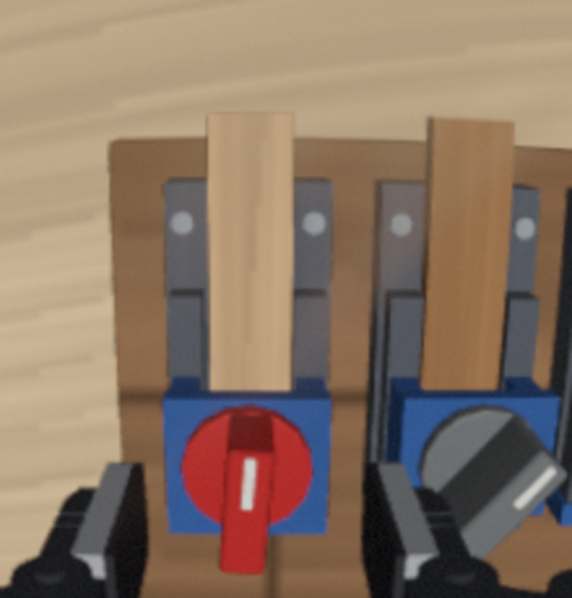

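The strip is home, with its near end at crop row 112. The red disc is centred at crop (246,468), i.e. pixel (314.6,240), about 3 mm to the -y side of the jaw centre line. The bar angle is about 0.04 rad. I'll go over the knob and descend.

Emit:
{"op": "servo_tool", "data": {
  "moves": [0.52,-0.11,0,0,0,-0.25,0,0.52,-0.11,0,0,0,0,0,0.52,-0.11,0,0,0,0,0,0,0,-0.6,0,0,0,0,0,0,-0.6,0,0,0,0,0,0,-0.6,0,0,0,0,0,0,-0.6,0,0,0,0,0,0,-0.6,0,0,0,0,0,0,-0.6,0,0,0,0,0,0,0,0,0,0,0,0,0,0,0,0,0,0]
}}

```text
time_s: 8.95
tcp_pos: [0.6145, -0.1261, 0.1104]
tool_rot: [[-0.984, 0.179, -0.0], [0.179, 0.984, -0.0], [0.0, -0.0, -1.0]]
ft_force: [-0.2, 0.5, 0.6]
grip_width: 0.0426
finger_force: 0.0
```

```bash
python3 - <<'E'
from h import *
np.set_printoptions(precision=4,suppress=True)
d=snap("wrist","w4.png");s=robot.get_state(); print(s["time_s"],s["tcp_pos"],s["grip_width"],s["joints"],s["moment"],s["ft_force"])
cv2.imwrite('pics/w4c.png',cv2.resize(d["image"][150:350,200:440,::-1],None,fx=2.6,fy=2.6,interpolation=cv2.INTER_CUBIC))
E
```

```text
9.0 [ 0.6149 -0.1261  0.1109] 0.04299770569586556 [ 0.3089  0.6483 -0.2941  1.7138  0.2432  0.8145  1.2941] [ 0.0597 -0.0297 -0.033 ] [-0.2612  0.1896  0.2739]
```

View pics/w4c.png

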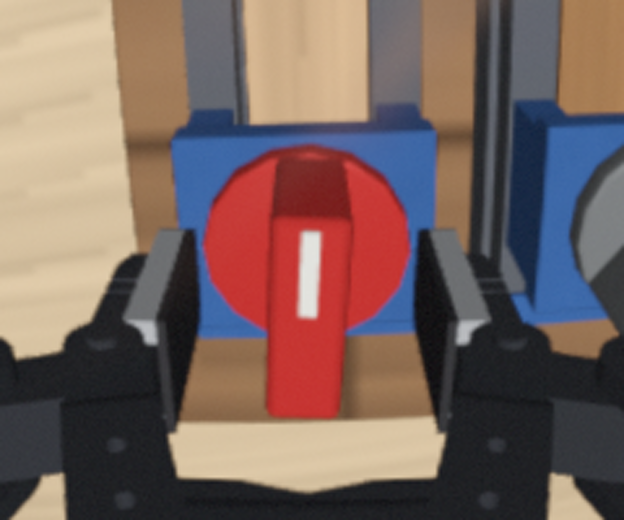

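The bar sits centred between the pads, with inner faces at crop columns 197 and 417 and the bar at about 310. Closing now.

Emit:
{"op": "servo_tool", "data": {
  "moves": [0,0,0,0,0,0,-0.5,0,0,0,0,0,0,-1,0,0,0,0,0,0,-1,0,0,0,0,0,0,-1,0,0,0,0,0,0,-1,0,0,0,0,0,0,-1]
}}

```text
time_s: 9.6
tcp_pos: [0.6151, -0.1261, 0.111]
tool_rot: [[-0.984, 0.179, 0.001], [0.179, 0.984, -0.0], [-0.001, -0.0, -1.0]]
ft_force: [-1.5, -0.3, 6.8]
grip_width: 0.0123
finger_force: 59.5
```

```bash
cat > m.py <<'E'
from h import *
import sys
np.set_printoptions(precision=3,suppress=True)
n=int(sys.argv[1]) if len(sys.argv)>1 else 6
M=[]
for i in range(n):
    robot.read_camera("wrist"); s=robot.get_state(); M.append(np.r_[s["moment"],s["ft_force"],s["joint_torque"][6]])
M=np.array(M); R=s["tool_rot"]
print(s["time_s"],s["tcp_pos"],"yaw_cw",np.degrees(np.arctan2(R[0,1],R[1,1])).round(2),"w",round(s["grip_width"],4),"ff",s["finger_force"]); print(M.mean(0),M.std(0)[[2]])
E
python3 m.py
```

```text
9.9 [ 0.615 -0.126  0.111] yaw_cw 10.32 w 0.0129 ff 59.45376455783844
[ 0.005  0.344  0.043 -1.353 -0.274  6.2   -0.04 ] [0.014]
```

Emit:
{"op": "servo_tool", "data": {
  "moves": [0,0,0,0,0,-0.5,-1,0,0,0,0,0,-0.5,-1,0,0,0,0,0,-0.5,-1,0,0,0,0,0,-0.5,-1,0,0,0,0,0,-0.5,-1]
}}

```text
time_s: 10.4
tcp_pos: [0.6151, -0.1263, 0.1111]
tool_rot: [[-0.862, 0.507, 0.001], [0.507, 0.862, -0.001], [-0.001, 0.0, -1.0]]
ft_force: [-2.2, -0.1, 6.6]
grip_width: 0.0129
finger_force: 59.3
```

```bash
sed -i 's/^M=\[\]/s=robot.get_state(); print("moving",s["moment"],s["ft_force"],s["joint_torque"][6]); M=[]/; s/\[\[2\]\]/[[2,6]]/' m.py; python3 m.py
```

```text
moving [-0.133  0.423  0.195] [-2.213 -0.115  6.559] 0.9478622674942017
10.7 [ 0.615 -0.126  0.111] yaw_cw 30.35 w 0.013 ff 60.058053731918335
[-0.059  0.386 -0.145 -1.457 -0.666  6.215  0.037] [0.109 0.41 ]
```

```bash
sed -i 's/^M=np.array(M);/M=np.array(M); print(M[:,2]); M=M[3:];/' m.py; python3 m.py 9
```

```text
moving [-0.067  0.351 -0.189] [-1.356 -0.193  6.343] 0.20320891868323088
[-0.218 -0.203 -0.195 -0.216 -0.2   -0.208 -0.175 -0.172 -0.213]
11.15 [ 0.615 -0.126  0.111] yaw_cw 30.35 w 0.013 ff 60.04494488239288
[-0.028  0.356 -0.197 -1.334 -0.525  6.415  0.201] [0.017 0.   ]
```

Emit:
{"op": "servo_tool", "data": {
  "moves": [0,0,0,0,0,-0.25,-1,0,0,0,0,0,-0.25,-1]
}}

```text
time_s: 11.35
tcp_pos: [0.6151, -0.1263, 0.111]
tool_rot: [[-0.825, 0.565, 0.001], [0.565, 0.825, -0.0], [-0.001, 0.0, -1.0]]
ft_force: [-1.9, -1.1, 7.2]
grip_width: 0.0128
finger_force: 59.4
```

```bash
python3 m.py 9
```

```text
moving [-0.079  0.387  0.186] [-1.939 -1.137  7.188] 0.41896588169038296
[ 0.109  0.03  -0.033 -0.069 -0.041 -0.075 -0.093 -0.037 -0.009]
11.8 [ 0.615 -0.126  0.111] yaw_cw 34.33 w 0.0129 ff 59.703488945961
[-0.091  0.372 -0.054 -1.69  -0.172  6.191  0.038] [0.028 0.013]
```

```bash
cat > q.py <<'E'
from h import *
np.set_printoptions(precision=3,suppress=True)
S=[]
for i in range(7):
    s=robot.get_state(); S.append([s["moment"][2],s["joint_torque"][6]]); R=s["tool_rot"]
    if i<6: robot.read_camera("wrist")
S=np.array(S); print("knob",(np.degrees(np.arctan2(R[0,1],R[1,1]))-8.5).round(2),"moving",S[0],"rest",S[4:].mean(0),"Fz",s["ft_force"][2],s["time_s"])
E
```

Emit:
{"op": "servo_tool", "data": {
  "moves": [0,0,0,0,0,-0.125,-1,0,0,0,0,0,-0.125,-1,0,0,0,0,0,-0.125,-1,0,0,0,0,0,-0.125,-1]
}}

```text
time_s: 12.2
tcp_pos: [0.6151, -0.1263, 0.1111]
tool_rot: [[-0.784, 0.62, 0.001], [0.62, 0.784, -0.001], [-0.001, 0.0, -1.0]]
ft_force: [-1.4, -0.5, 5.8]
grip_width: 0.0129
finger_force: 59.4
```

```bash
python3 q.py
```

```text
knob 29.83 moving [0.093 0.092] rest [ 0.018 -0.058] Fz 6.604638102123586 12.5
```

Emit:
{"op": "servo_tool", "data": {
  "moves": [0,0,0,0,0,-0.125,-1,0,0,0,0,0,-0.125,-1,0,0,0,0,0,-0.125,-1,0,0,0,0,0,-0.125,-1]
}}

```text
time_s: 12.9
tcp_pos: [0.615, -0.1263, 0.111]
tool_rot: [[-0.739, 0.674, 0.001], [0.674, 0.739, -0.001], [-0.001, 0.0, -1.0]]
ft_force: [-0.9, -0.1, 6.3]
grip_width: 0.0126
finger_force: 59.4
```

```bash
python3 q.py
```

```text
knob 33.82 moving [0.14  0.091] rest [ 0.065 -0.059] Fz 6.1509478802170525 13.2
```

Joint 7's resting torque looks like a low-noise copy of −Mz, and it hasn't changed, so there is no contact yet.

Emit:
{"op": "servo_tool", "data": {
  "moves": [0,0,0,0,0,-0.125,-1,0,0,0,0,0,-0.125,-1,0,0,0,0,0,-0.125,-1,0,0,0,0,0,-0.125,-1]
}}

```text
time_s: 13.6
tcp_pos: [0.615, -0.1263, 0.1111]
tool_rot: [[-0.69, 0.724, 0.001], [0.724, 0.69, -0.001], [-0.001, 0.0, -1.0]]
ft_force: [-2.2, 0.2, 6.2]
grip_width: 0.0131
finger_force: 59.4
```

```bash
python3 q.py
```

```text
knob 37.82 moving [0.183 0.091] rest [ 0.054 -0.059] Fz 6.2702400603944515 13.9
```

Emit:
{"op": "servo_tool", "data": {
  "moves": [0,0,0,0,0,-0.125,-1,0,0,0,0,0,-0.125,-1,0,0,0,0,0,-0.125,-1,0,0,0,0,0,-0.125,-1]
}}

```text
time_s: 14.3
tcp_pos: [0.615, -0.1264, 0.111]
tool_rot: [[-0.638, 0.77, 0.001], [0.77, 0.638, -0.001], [-0.001, 0.0, -1.0]]
ft_force: [-2.5, -1.2, 6.0]
grip_width: 0.0132
finger_force: 59.4
```

```bash
python3 q.py
```

```text
knob 41.83 moving [0.191 0.09 ] rest [ 0.076 -0.058] Fz 6.578958153333543 14.6
```

Still free at 0.73 rad. Continuing.

Emit:
{"op": "servo_tool", "data": {
  "moves": [0,0,0,0,0,-0.125,-1,0,0,0,0,0,-0.125,-1,0,0,0,0,0,-0.125,-1,0,0,0,0,0,-0.125,-1]
}}

```text
time_s: 15.0
tcp_pos: [0.615, -0.1264, 0.111]
tool_rot: [[-0.583, 0.813, 0.001], [0.813, 0.583, -0.001], [-0.001, 0.001, -1.0]]
ft_force: [-2.0, -1.0, 6.0]
grip_width: 0.0129
finger_force: 59.4
```

```bash
python3 q.py
```

```text
knob 45.82 moving [0.259 0.049] rest [ 0.093 -0.095] Fz 6.038413660668427 15.3
```

Emit:
{"op": "servo_tool", "data": {
  "moves": [0,0,0,0,0,-0.125,-1,0,0,0,0,0,-0.125,-1,0,0,0,0,0,-0.125,-1,0,0,0,0,0,-0.125,-1]
}}

```text
time_s: 15.7
tcp_pos: [0.615, -0.1264, 0.111]
tool_rot: [[-0.525, 0.851, 0.001], [0.851, 0.525, -0.001], [-0.001, 0.001, -1.0]]
ft_force: [-1.8, -0.3, 6.3]
grip_width: 0.0129
finger_force: 59.4
```

```bash
python3 q.py
```

```text
knob 49.82 moving [0.294 0.005] rest [ 0.151 -0.136] Fz 6.654126085702181 16.0
```

Contact at about 42°. The torque rise of ~0.08 N m means about 10 N now; a further 2° gives about 12.5 N.

Emit:
{"op": "servo_tool", "data": {
  "moves": [0,0,0,0,0,-0.125,-1,0,0,0,0,0,-0.125,-1]
}}

```text
time_s: 16.2
tcp_pos: [0.615, -0.1264, 0.111]
tool_rot: [[-0.495, 0.869, 0.001], [0.869, 0.495, -0.001], [-0.001, 0.001, -1.0]]
ft_force: [-1.6, -0.4, 6.6]
grip_width: 0.0131
finger_force: 59.4
```

```bash
python3 q.py
```

```text
knob 51.81 moving [0.306 0.005] rest [ 0.155 -0.157] Fz 6.776195320768682 16.5
```

About 12.3 N. Releasing with a modest opening, then straight up.

Emit:
{"op": "servo_tool", "data": {
  "moves": [0,0,0,0,0,0,-0.3,0,0,0,0,0,0,-0.3,0,0,0,0,0,0,-0.3,0,0,0,0,0,0,-0.3,0,0,0.3,0,0,0,-0.3,0,0,0.6,0,0,0,-0.3,0,0,0.8,0,0,0,-0.3,0,0,0.8,0,0,0,-0.3,0,0,0.8,0,0,0,-0.3,-0.8,0.1,0.4,0,0,0,-0.3,-0.8,0.1,0.4,0,0,0,-0.3,0,0,0,0,0,0,-0.3,0,0,0,0,0,0,-0.3]
}}

```text
time_s: 17.8
tcp_pos: [0.575, -0.1211, 0.2134]
tool_rot: [[-0.495, 0.869, 0.001], [0.869, 0.495, -0.0], [-0.001, 0.001, -1.0]]
ft_force: [0.4, 0.5, -0.2]
grip_width: 0.0302
finger_force: 0.0
```

```bash
python3 - <<'E'
from h import *
d=snap("wrist","w5.png");s=robot.get_state(); print(s["time_s"],s["tcp_pos"],s["grip_width"],s["ft_force"])
A=np.array([.6148,-.126]);x=np.array([.989,-.147])
print("expected near end px",wproj(d,[*(A-.115*x),.05]))
E
```

```text
17.85 [ 0.57525605 -0.12103939  0.2128841 ] 0.02976595029664802 [0.29430399 0.38929532 0.93113907]
expected near end px [256.62847265 131.91594775]
```

View pics/w5.png

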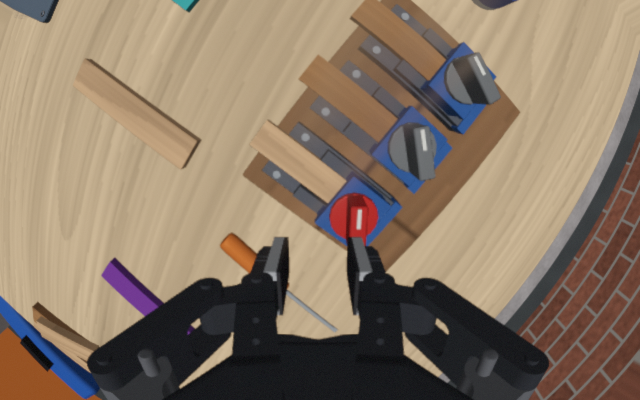

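The strip's near end is at about (261,134), against an expected home position of (257,132). The red bar stays turned, the grey knobs and the screwdriver look undisturbed, and the gripper is clear.

```bash
python3 -c "
from bench import robot
print(robot.close_job())"
```

```text
the job is handed in; nothing more can be done
None
```

The strip is home against the red clamp's end stop, the red knob is tightened to an estimated 12 N pad force (from the joint torque), the gripper is clear, and the job is handed in; no verdict was returned.

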